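# Index the carving jig's end stop and bring the rosette block up to it

### The arm

A 6-joint arm with a two-finger parallel gripper is mounted at the origin on the work surface. World frame = base frame: x ahead of the robot, y to its left, z up, the work surface at z = 0. Lengths are in mm, angles in rad, forces in N, time in s.
With the tool pointing down it reaches from about 400 to 925 mm from the base axis. Payload 12.5 kg.
Tool frame: the origin (TCP) lies midway between the tips of the shut fingers; the grasp point (between the pads) lies 19 mm behind it; z points along the fingers, y is the direction in which the jaws open and shut (so a half turn about z gives the same grasp; the last joint's range is limited). The gripper opens to 95 mm and grips with 3 to 60 N. Pads are 20 mm wide; open, the fingers measure 119 mm over their backs; the gripper's body (75 mm by 180 mm) begins 59 mm behind the grasp point.
Start: joints at [1.011, 0.491, 1.559, -0, 1.092, -0.106], TCP at [273.977, 561.768, 214.661] pointing down, gripper open.
Joint ranges: [-3.1, 3.1], [-0.84, 2.19], [0.05, 2.79], [-1.13, 4.28], [0.06, 2.93], [-2.69, 2.69]. Speed limits (rad/s): [2.22, 2.22, 2.79, 3.14, 3.14, 3.14].

### API

Orientations are given as [roll, pitch, yaw] about the fixed x, y, z axes, in that order (R = Rz(yaw) Ry(pitch) Rx(roll)).
In Python, from cell import * gives the robot as it stands. The module is installed in compiled form; this text tells all that it offers.
- The arm moves only by the tool carry_out, never from a script. Its argument "moves" is a list of rows, each an object of numbers: "dx", "dy", "dz": the shift along the tool's x, y, z in m; "twist": the turn about the tool's z in degrees. A call has 1 to 5 rows; each row is the pose to reach, as a shift and turn from the pose commanded when the call began, along the tool's axes at that moment; what a row does not reach only later rows make up. A row lasts 1/10 s, in which the tool goes at most 50 mm and 8.59 degrees, less where a joint would pass 70% of its speed; a pose out of reach is approached as far as the arm can. A call with a gripper value outside its range is refused whole. "grip" is the finger opening in m, from 0 to 0.0951, set as the call begins (left out, the last holds). The fingers move at their own pace and stop on an object; the grip force is fixed at half the most. Time passes only in rows, so rows that repeat a pose let the fingers close. It gives the time, the measured TCP pose, the force and the opening at its end, in the units of the state.
- state(): the state, without advancing time (a new reading comes with each control period).
- read_camera(name): name is "scene" or "side" or "wrist"; returns (picture, depth): 400x640x3 uint8, red, green, blue; 400x640 float32, mm along the optical axis (not along the pixel's ray), 0 where there is no reading.
- camera_info(name): a dict with "mtx" (3x3 intrinsics, pixels), "R" (3x3) and "t" (3): a world point X has camera coordinates R X + t. Camera axes: x right, y down, z forward; pixel columns grow to the right and rows downward; lengths in mm; the calibration is good to about 2 mm. The wrist camera is an equidistant fisheye: a pixel r from the principal point sees the ray r / f radians off the axis. A picture is of the moment at which its call begins: read the wrist's pose just before it. camera_info takes no time and is no camera call; for the wrist camera it gives the pose at the moment of the call.
- job_done(): hands the job in, once; it reports no verdict.
The state is a dict: "t": time; "joints": joint angles; "qvel": joint speeds; "tau": joint torques, N m; "eef_pos": TCP position; "tcp_rot": TCP orientation; "ft_force": force on the tool from outside, world axes, zero at the start; "moment": the same for the moment, N m; "opening": opening from 0.0 (shut) to 1.0 (fully open).
Only numpy, scipy, OpenCV 4.12 (cv2) and the standard library are available. Lean on these libraries where they do the work, as an engineer would, in place of code of your own. Each camera call takes 0.05 s, during which the arm holds its last target. There are 200 camera calls.

### The job

On the carving jig, set the end stop one notch farther from the rosette block: pull its spring knob up, slide the carriage to the next notch, and let the knob go so that its pin drops fully home. Then swing the steel stop post, which lies along the bed, up until it stands fully upright, and after that push the block along the bed until it rests against the post. Leave the whetstone, the gouge and the mallet where they are.

Things in the scene. Friction and masses are not known exactly. Their poses are not given: they have to be found in the camera images.
- jig: Carving jig: plywood board 200 x 540 x 18 mm fixed flat on the bench, spanning x -88..112, y -290..250 mm of its axes (y along its length, z up, origin on the bench). The block's bed is the channel x -65..25 mm, floor 18 mm above the bench, between a low wooden strip (top 32 mm) and a wooden rail (x 25..100, top 46 mm) bearing a steel index bar (x 58..82, top 56 mm)
- carriage (a joint): Slide of the aluminium end-stop carriage on the rail, m: 0 in the starting notch, grows along the jig's +y, away from the block; next notch at 0.040 (others -0.040, 0.080: gaps in the index bar). About 2 N to slide with the pin out; seated pin has 1 mm play. Its block is 76 x 64 mm; a heel plate 14 mm thick reaches from it across the bed. Both have their top 84 mm above the bench
- knob (a joint): Lift of the spring knob, in m: 0 with its pin fully home, 0.015 pulled fully up. The pin is clear of the index bar above 0.010. The spring pulls down with 5 N at 0, 9 N at the top. It has no catch: let go, it springs down
- knob_top (a point): Centre of the top of the black round knob, 28 mm in diameter and 36 mm tall, axis vertical, standing on the carriage's top over the rail. With the pin home its top is 124 mm above the bench and its underside 4 mm above the carriage's flat top. It moves with the carriage and lifts
- post (a joint): Angle of the stop post, in rad: 0 lying level along the bed, pointing to the block (jig -y); 1.571 upright against the heel plate, its limit. A stiff hinge (about 0.1 N m) leaves it wherever it is let go (it can be lifted by its free end, and pressed home from the side of the block); it starts between 0 and 0.3
- post_hinge (a point): Middle of the post's hinge pin, 45 mm above the bench, over the middle of the bed; the hinge axis is the jig's x. Two steel cheeks stand 13 to 19 mm either side of it, reaching 5 mm past it towards the block
- post_tip (a point): Centre of the free end of the stop post, a plain steel rod 16 mm in diameter, 95 mm from the hinge to this point
- stop_face (a point): Point on the carriage at which the block's end meets the upright post: 40 mm above the bench, 8 mm nearer the block than the hinge. Its axes are the jig's axes; it moves with the carriage
- block: The loose wooden rosette block, 84 (x) x 140 (y) x 42 mm high, about 0.33 kg, lying in the channel of the bed with its axes near the jig's, 3 mm play each side. A carved rosette stands up to 8 mm above its flat top. Origin: centre of its underside
- block_front (a point): Centre of the block's end that faces the stop, 22 mm above its underside
- block_back (a point): Centre of the block's other end, the one to push, 22 mm above its underside
- whetstone: Bystander: grey stone 150 x 50 x 24 mm lying on the bench; origin at the centre of its underside, x along it
- gouge: Bystander: carving gouge lying on the bench, wooden handle 24 mm thick and 100 mm long to its -x, steel blade 105 mm to its +x, origin under the ferrule
- mallet: Bystander: wooden mallet lying on the bench, head 65 (x) x 120 (y) x 56 mm, round handle 28 mm thick reaching 220 mm to its -x; origin at the centre of the head's underside
Things that resemble listed ones, but are neither listed nor needed, are in the scene too. What is meant by the block is not blue or yellow, and is the smaller of those in its own colour.

How it is judged (in metres and radians):
On the way, in this order (a step that is already met when the one before it is completed fails the run):
1. the knob is pulled up clear of the index bar while the carriage is still in its first notch (value of joint knob above 0.0095 m and value of joint carriage between -0.01 and 0.01 m), for 0.05 s.
2. the carriage is in the next notch with the pin fully home and the knob let go, the block not yet at the stop (value of joint carriage between 0.0375 and 0.0425 m and value of joint knob below 0.0015 m and contact force between the fingers and knob below 0.1 N and distance of block from where it was at the start of the episode below 0.03 m), for 0.2 s.
3. the stop post is fully upright, the block not yet at the stop (value of joint post above 1.49 rad and distance of block from where it was at the start of the episode below 0.03 m), for 0.2 s.
At the end, for the whole second after the job is handed in: The carriage stands in the next notch (0.040 m within 2.5 mm) with the pin home (within 1.5 mm), the post is upright (over 1.49 rad), and the block lies flat and at rest in the bed with its end within 4 mm of the upright post (value of joint carriage between 0.0375 and 0.0425 m and value of joint knob below 0.0015 m and value of joint post above 1.49 rad and y of block_front in the frame of stop_face between -0.004 and 0.004 m and z of block in the frame of jig between 0.015 and 0.021 m and angle between the y axis of block and the y axis of jig, either way round below 0.08 rad and angle between block's own z axis and vertical below 0.05 rad and linear speed of block below 0.01 m/s); the robot touches nothing.
It fails at once if the whetstone, gouge or mallet is moved by more than 2 cm (distance of any of whetstone, gouge, mallet from where it was at the start of the episode above 0.02 m).
It also fails if it takes over 67 s, if anything falls off the work surface, if the arm or the gripper's body presses on something with over 40 N, if the wrist force passes 120 N, or if a joint passes its speed limit or range.

## Working session

There is one attempt and no reset: what is moved stays moved. The work goes in short steps, Python scripts to look and compute and a tool call to move; the robot and the scene stay as the last step left them, time stands still between calls to the robot, and variables do not carry over. Pictures are saved under pics/ and viewed, about 8 in all and at most 12, crops included, and the job is handed in when it is done.

Besides the shell and the picture viewer there is one more tool, called after "Request:" in YAML: its name, and indented under it one key for each argument. carry_out: Moves the arm, as the interface text tells. Its arguments: {"type":"object","properties":{"moves":{"type":"array","items":{"type":"object","properties":{"dx":{"type":"number"},"dy":{"type":"number"},"dz":{"type":"number"},"twist":{"type":"number"}}}},"grip":{"type":"number"}},"required":["moves"]}

```bash
mkdir -p pics; cat > h.py <<'E'
from cell import *
import numpy as np, cv2
def px2w(info,u,v,d):
    K=np.array(info["mtx"]);R=np.array(info["R"]);t=np.array(info["t"])
    c=np.array([(u-K[0,2])/K[0,0]*d,(v-K[1,2])/K[1,1]*d,d])
    return R.T@(c-t)
def w2px(info,X):
    K=np.array(info["mtx"]);c=np.array(info["R"])@np.array(X,float)+np.array(info["t"])
    p=K@c;return p[:2]/p[2]
def cloud(info,dep):
    v,u=np.mgrid[0:400,0:640];K=np.array(info["mtx"])
    c=np.stack([(u-K[0,2])/K[0,0]*dep,(v-K[1,2])/K[1,1]*dep,dep],-1)
    return (c-np.array(info["t"]))@np.array(info["R"])
E
python3 - <<'E'
from h import *
s=state();print({k:np.round(v,3) for k,v in s.items()})
for n in("scene","side"):
    p,d=read_camera(n);i=camera_info(n);np.savez(f"{n}0.npz",p=p,d=d)
    print(n,np.round(i["mtx"],1).tolist(),np.round(i["R"],3).tolist(),np.round(i["t"],1))
    cv2.imwrite(f"pics/{n}0.png",cv2.cvtColor(p,cv2.COLOR_RGB2BGR))
E
```

```text
{'t': np.float64(0.0), 'joints': array([ 1.011,  0.492,  1.56 ,  0.   ,  1.092, -0.106]), 'qvel': array([-0.002,  0.001, -0.   , -0.001,  0.001,  0.   ]), 'tau': array([-2.0000e-03, -6.1264e+01, -2.5818e+01,  6.9000e-02,  4.8000e-02,
       -0.0000e+00]), 'eef_pos': array([273.83 , 561.511, 214.043]), 'tcp_rot': array([-3.14 , -0.   ,  2.688]), 'ft_force': array([-0.852,  0.66 ,  0.049]), 'moment': array([-0.013,  0.008, -0.015]), 'opening': np.float64(1.0)}
scene [[426.3, 0.0, 321.4], [0.0, 426.3, 193.9], [0.0, 0.0, 1.0]] [[-0.628, 0.778, -0.008], [0.653, 0.521, -0.549], [-0.424, -0.35, -0.835]] [ 356.8 -260.1 1540.3]
side [[368.7, 0.0, 325.0], [0.0, 368.7, 200.4], [0.0, 0.0, 1.0]] [[0.866, -0.5, -0.002], [-0.312, -0.538, -0.783], [0.39, 0.679, -0.622]] [-461.   199.9  919.1]
```

View pics/scene0.png

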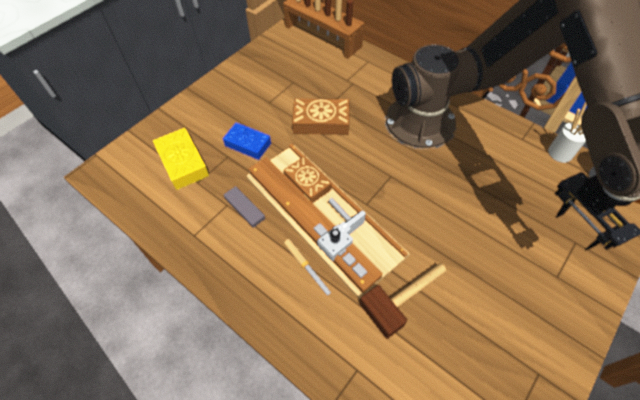

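View pics/side0.png

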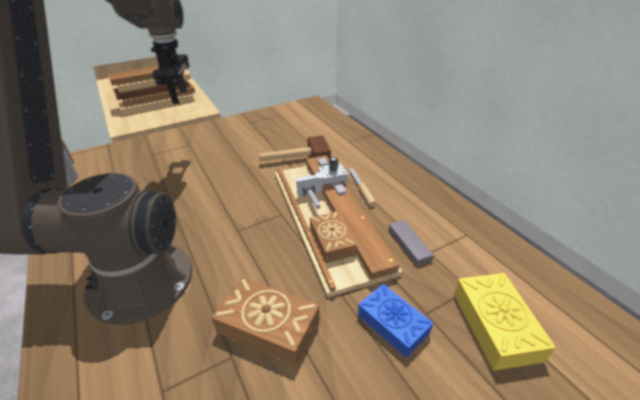

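Candidates for the block: the small brown one in the jig (scene 308,177), the larger brown (321,115), blue (247,139) and yellow (180,157). The description selects the one in the jig. I'll check it in a close crop.

```bash
python3 - <<'E'
from h import *
ims=[]
z=np.load("scene0.npz");p=z["p"][135:300,235:415];cv2.imwrite("pics/c1.png",cv2.cvtColor(cv2.resize(p,None,fx=3.6,fy=3.6,interpolation=cv2.INTER_CUBIC),cv2.COLOR_RGB2BGR))
for n in("scene","side"):
    z=np.load(f"{n}0.npz");i=camera_info(n);W=cloud(i,z["d"]).reshape(-1,3)
    x0=np.array([[480,0]]) 
    c=px2w(i,*((325,215,z["d"][215,325]) if n=="scene" else (330,215,z["d"][215,330])));print(n,"c",c.round(),"base",)
    near=np.hypot(*(W[:,:2]-c[:2]).T)<350
    for lo,hi in((12,24),(28,36),(43,49),(53,59),(57,72),(80,88),(105,130)):
        m=near&(W[:,2]>lo)&(W[:,2]<hi);q=W[m]
        if len(q)>3:
            r=cv2.minAreaRect(q[:,:2].astype(np.float32));print(lo,hi,len(q),np.round(q.mean(0),1),[np.round(a,1) for a in r])
E
```

```text
scene c [542.  -7.  50.] base
12 24 3869 [550.2  21.5  19.5] [array([564.1, -20.2]), array([679.1, 300.6]), np.float64(81.7)]
28 36 893 [518.2  22.5  32.2] [array([565.7, -11.3]), array([692.5, 293. ]), np.float64(82.8)]
43 49 2490 [570.4 -24.6  46.5] [array([527.3, -11.2]), array([684.2, 223.3]), np.float64(78.4)]
53 59 1116 [617.7 168.3  56.5] [array([543.1,  -7.8]), array([697.6, 169.6]), np.float64(76.5)]
57 72 1754 [540.1   5.8  61.4] [array([555.7,  59.2]), array([562.7, 160. ]), np.float64(74.5)]
80 88 528 [583.4  79.5  84.9] [array([560. ,  84.7]), array([ 65.1, 161.2]), np.float64(79.0)]
105 130 109 [604.8  77.7 121.8] [array([602.8,  76.8]), array([27.4, 26. ]), np.float64(1.9)]
side c [501. -82.  60.] base
12 24 3387 [ 498.2 -116.    18.5] [array([ 552. , -111.9]), array([669.8, 356.7]), np.float64(72.4)]
28 36 1024 [ 446.7 -116.5   32. ] [array([550.8, -98.1]), array([696.7, 336.6]), np.float64(71.6)]
43 49 3459 [ 531.3 -190.3   46.1] [array([532.1, -91.5]), array([690.5, 234.3]), np.float64(66.4)]
53 59 842 [ 392.  -137.3   57.2] [array([476.4, -71.3]), array([678.8, 237.2]), np.float64(43.9)]
57 72 3684 [ 340.8 -207.8   61.4] [array([471.7, -78. ]), array([663., 235.]), np.float64(43.5)]
80 88 345 [575.4  70.5  83.8] [array([562.5,  82.3]), array([ 66.5, 160.4]), np.float64(78.2)]
105 130 82 [602.5  69.9 118.3] [array([605.7,  73.5]), array([28.1, 26.4]), np.float64(18.2)]
```

View pics/c1.png

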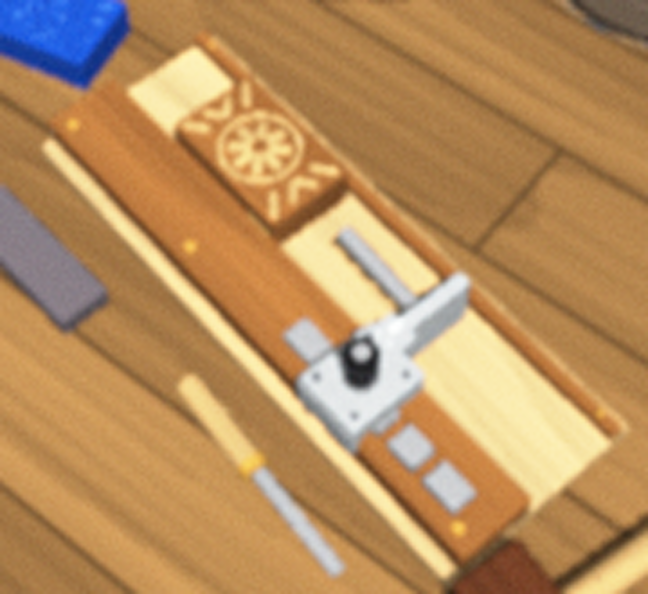

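```bash
cat >> h.py <<'E'
def tojig(W,o,yaw):
    c,s=np.cos(yaw),np.sin(yaw);d=W[...,:2]-o
    return np.stack([d@[c,s],d@[-s,c],W[...,2]],-1)
E
python3 - <<'E'
from h import *
yaw=np.radians(-11.5);c,s=np.cos(yaw),np.sin(yaw)
o=np.array([604,76])-70*np.array([c,s])
for n in("scene","side"):
    z=np.load(f"{n}0.npz");i=camera_info(n);P=cloud(i,z["d"])
    J=tojig(P,o,yaw).reshape(-1,3)
    m=(J[:,2]>43)&(J[:,2]<49)&(J[:,0]>15)&(J[:,0]<110)&(abs(J[:,1]+100)<420)
    q=J[m];r=cv2.minAreaRect(q[:,:2].astype(np.float32));print(n,"rail",r)
    # edges of rail: per y bin max/min x
    b=np.round(q[:,1]/15);E=[(k*15,q[b==k,0].min(),q[b==k,0].max()) for k in np.unique(b) if (b==k).sum()>8]
    E=np.array(E);print(E[:,0].min(),E[:,0].max(),q[:,1].min(),q[:,1].max());print("fits",np.polyfit(E[:,0],E[:,1],1),np.polyfit(E[:,0],E[:,2],1))
    m=(J[:,2]>14)&(J[:,2]<22)&(J[:,0]>-90)&(J[:,0]<125)&(abs(J[:,1]+100)<420);q=J[m]
    print("board",np.percentile(q,[.3,99.7],axis=0).round(1).tolist())
    m=(J[:,2]>58)&(J[:,2]<70)&(J[:,0]>-70)&(J[:,0]<25)&(J[:,1]>-300)&(J[:,1]<-100);q=J[m]
    print("block",cv2.minAreaRect(q[:,:2].astype(np.float32)),np.percentile(q,[1,99],axis=0).round(1).tolist())
    m=(J[:,2]>80)&(J[:,2]<88)&(abs(J[:,0])<160)&(abs(J[:,1])<80);q=J[m]
    print("carr",cv2.minAreaRect(q[:,:2].astype(np.float32)))
    h=q[q[:,0]<20];print("heel",np.percentile(h,[1,99],axis=0).round(1).tolist())
    m=(J[:,2]>36)&(J[:,2]<90)&(J[:,0]>-50)&(J[:,0]<10)&(J[:,1]>-125)&(J[:,1]<0);q=J[m]
    for y in range(-125,0,10):
        w=q[(q[:,1]>=y)&(q[:,1]<y+10)]
        if len(w):print(y,len(w),w.mean(0).round(1),w[:,2].max().round(1))
    m=(J[:,2]>118)&(J[:,2]<128)&(abs(J[:,0]-70)<25)&(abs(J[:,1])<25);q=J[m];print("knob",q.mean(0),cv2.minEnclosingCircle(q[:,:2].astype(np.float32)))
E
```

```text
scene rail ((60.33039093017578, -118.4622802734375), (801.6366577148438, 90.23722839355469), 89.96770477294922)
-510.0 225.0 -519.2704793557259 282.3498708309493
fits [1.45696514e-03 2.32638689e+01] [1.93373597e-02 9.67736442e+01]
board [[-89.1, -491.3, 14.2], [121.7, 268.6, 22.0]]
block ((-17.702449798583984, -199.92300415039062), (85.01862335205078, 199.59024047851562), 0.09469041228294373) [[-58.3, -297.7, 58.2], [23.6, -109.9, 68.7]]
carr ((25.166168212890625, -0.21164321899414062), (161.16317749023438, 65.1239242553711), 0.5439284443855286)
heel [[-54.9, -25.8, 80.7], [19.1, 1.5, 87.8]]
-125 15 [ -19.5 -120.    59.7] 65.2
-115 15 [ -17.9 -110.1   60.5] 65.8
-105 16 [ -18.1 -100.6   58.7] 63.8
-95 16 [-19.2 -90.6  57.8] 62.1
-85 17 [-19.2 -79.9  57.4] 61.3
-75 16 [-19.9 -70.   55.7] 58.7
-65 17 [-18.7 -59.7  55. ] 60.6
-55 20 [-19.6 -49.7  54.2] 63.6
-45 20 [-22.1 -39.3  53.3] 58.7
-35 6 [-17.1 -33.3  58.5] 63.1
-25 39 [-21.9 -18.4  85.3] 89.9
-15 146 [-20.8  -9.3  68.5] 89.6
knob [ 69.15657539   0.56719113 124.46328425] ((68.37289428710938, -1.3175138235092163), 14.7244472503662
[... 400 characters left out ...]
-55.9, -298.7, 58.3], [24.1, -118.3, 66.8]]
carr ((28.074081420898438, -2.0757064819335938), (66.5450439453125, 160.42266845703125), 89.65545654296875)
heel [[-51.2, -29.3, 80.5], [19.2, -0.7, 85.6]]
-125 21 [ -17.2 -122.4   57.6] 63.1
-115 10 [ -19.9 -111.5   57.4] 60.8
-105 12 [ -18.4 -101.7   58.2] 60.9
-95 13 [-19.6 -90.5  57. ] 59.6
-85 8 [-18.5 -79.9  55.6] 58.5
-75 12 [-19.8 -70.   53.4] 56.4
-65 10 [-18.6 -59.8  53.3] 56.5
-55 11 [-20.6 -49.7  52.5] 56.5
-45 39 [-21.1 -37.8  49.5] 57.6
-35 37 [-18.5 -31.8  51.5] 60.2
-25 205 [-21.5 -20.9  67.3] 85.6
-15 28 [-18.3 -11.2  83.5] 85.5
knob [ 70.70909611  -3.77246394 122.92195515] ((72.6150894165039, -1.769254207611084), 15.2374849319458)
```

The crop confirms the choice: the small brown rosette block lies in the channel at crop (250,150), with the rod at (345,235)-(405,300) and the knob at (360,355). The fitted sizes match the description. Next I move over the knob, with the jaws along the jig's x.

Request:
carry_out:
  moves:
    - {"dx":-0.51,"dy":-0.292,"twist":75.5}
    - {"dx":-0.51,"dy":-0.292,"twist":75.5}
    - {"dx":-0.51,"dy":-0.292,"twist":75.5}
    - {"dx":-0.51,"dy":-0.292,"twist":75.5}
    - {"dx":-0.51,"dy":-0.292,"twist":75.5}

```text
schema error: expected keys dx, dy, dz, twist
```

```bash
cat >> h.py <<'E'
YAW=np.radians(-11.5)
O=np.array([604,76])-70*np.array([np.cos(YAW),np.sin(YAW)])
def go(jx,jy,z,yaw=78.5):
    """print shift in tool axes (m) and twist(deg) to reach jig point"""
    s=state();r=s["tcp_rot"];p=np.array(s["eef_pos"]);c,sn=np.cos(YAW),np.sin(YAW)
    w=np.array([*(O+jx*np.array([c,sn])+jy*np.array([-sn,c])),z])
    from scipy.spatial.transform import Rotation as Ro
    R=Ro.from_euler("xyz",r).as_matrix()
    print("t",round(float(s["t"]),2),"tcp jig",tojig(p,O,YAW).round(1),"yaw",np.degrees(r[2]).round(2),"F",np.round(s["ft_force"],1),"op",round(float(s["opening"]),3))
    print("shift m",(R.T@(w-p)/1000).round(4),"twist",round(float(np.degrees(r[2])-yaw),2))
E
python3 -c "
from h import *
go(70,-1.5,150)"
```

```text
t 0.1 tcp jig [-350.3  410.   214.1] yaw 154.0 F [ 0.2 -0.1  0.5] op 1.002
shift m [-0.51   -0.2931  0.0644] twist 75.5
```

Request:
carry_out:
  moves:
    - {"dx":-0.51,"dy":-0.292,"dz":0,"twist":75.5}
    - {"dx":-0.51,"dy":-0.292,"dz":0,"twist":75.5}
    - {"dx":-0.51,"dy":-0.292,"dz":0,"twist":75.5}
    - {"dx":-0.51,"dy":-0.292,"dz":0,"twist":75.5}
    - {"dx":-0.51,"dy":-0.292,"dz":0,"twist":75.5}

```text
t: 0.6
eef_pos: [415.2, 353.2, 214.5]
tcp_rot: [-3.141, 0.0, 1.932]
ft_force: [0.3, 0.8, 0.3]
opening: 0.998
```

```bash
python3 -c "
from h import *
go(70,-1.5,150)"
```

```text
t 0.6 tcp jig [-170.3  234.   214.5] yaw 110.69 F [0.3 0.8 0.3] op 0.998
shift m [-0.3273  0.0779  0.0645] twist 32.19
```

Request:
carry_out:
  moves:
    - {"dx":-0.327,"dy":0.078,"dz":0.05,"twist":32.2}
    - {"dx":-0.327,"dy":0.078,"dz":0.05,"twist":32.2}
    - {"dx":-0.327,"dy":0.078,"dz":0.05,"twist":32.2}
    - {"dx":-0.327,"dy":0.078,"dz":0.05,"twist":32.2}
    - {"dx":-0.327,"dy":0.078,"dz":0.05,"twist":32.2}

```text
t: 1.1
eef_pos: [555.2, 149.2, 177.4]
tcp_rot: [-3.141, -0.0, 1.372]
ft_force: [0.9, 1.2, 0.3]
opening: 0.999
```

```bash
python3 -c "
from h import *
go(70,-1.5,150)"
```

```text
t 1.1 tcp jig [  7.6  62.  177.4] yaw 78.59 F [0.9 1.2 0.3] op 0.999
shift m [-0.0636  0.0623  0.0274] twist 0.09
```

Request:
carry_out:
  moves:
    - {"dx":-0.064,"dy":0.062,"dz":0.01,"twist":0.1}
    - {"dx":-0.064,"dy":0.062,"dz":0.02,"twist":0.1}
    - {"dx":-0.064,"dy":0.062,"dz":0.027,"twist":0.1}
    - {"dx":-0.064,"dy":0.062,"dz":0.027,"twist":0.1}

```text
t: 1.5
eef_pos: [602.2, 75.6, 149.3]
tcp_rot: [-3.139, 0.0, 1.372]
ft_force: [0.5, 1.1, 0.6]
opening: 1.001
```

```bash
python3 - <<'E'
from h import *
go(70,-1.5,92)
p,d=read_camera("wrist");i=camera_info("wrist");print(i["mtx"])
cv2.imwrite("pics/w1.png",cv2.cvtColor(p,cv2.COLOR_RGB2BGR))
for X in([*(O+70*np.array([np.cos(YAW),np.sin(YAW)])+-1.5*np.array([-np.sin(YAW),np.cos(YAW)])),124],):
    K=np.array(i["mtx"]);c=np.array(i["R"])@X+np.array(i["t"]);th=np.arctan2(np.hypot(c[0],c[1]),c[2]);print(K[0,2]+K[0,0]*th*c[0]/np.hypot(c[0],c[1]),K[1,2]+K[1,1]*th*c[1]/np.hypot(c[0],c[1]),c)
E
```

```text
t 1.5 tcp jig [ 68.3  -0.7 149.3] yaw 78.63 F [0.5 1.1 0.6] op 1.001
shift m [-0.0008  0.0019  0.0573] twist 0.13
[[309.70691629   0.         314.52411791]
 [  0.         309.70691629 204.44143816]
 [  0.           0.           1.        ]]
318.4783999095916 235.26575694322744 [  2.66867594  20.80279504 208.31381695]
```

View pics/w1.png

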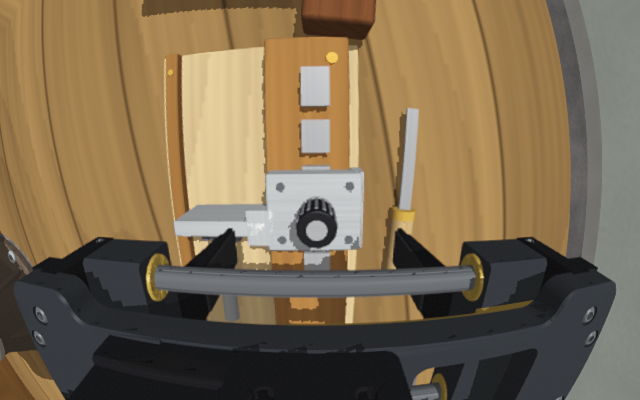

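The wrist picture shows the knob top at (316,231), within 4 px of the prediction, so the knob is at about jig (68.5, 1). The fingers straddle it. I'll descend and grip.

Request:
carry_out:
  moves:
    - {"dx":0.002,"dy":0.001,"dz":0.03,"twist":0}
    - {"dx":0.002,"dy":0.001,"dz":0.05,"twist":0}
    - {"dx":0.002,"dy":0.001,"dz":0.057,"twist":0}
    - {"dx":0.002,"dy":0.001,"dz":0.057,"twist":0}

```text
t: 1.95
eef_pos: [603.7, 79.1, 93.8]
tcp_rot: [-3.141, 0.0, 1.375]
ft_force: [0.6, 0.2, 0.0]
opening: 1.001
```

Request:
carry_out:
  moves:
    - {"dx":0,"dy":0,"dz":0,"twist":0}
    - {"dx":0,"dy":0,"dz":0,"twist":0}
    - {"dx":0,"dy":0,"dz":0,"twist":0}
    - {"dx":0,"dy":0,"dz":0,"twist":0}
    - {"dx":0,"dy":0,"dz":0,"twist":0}
  grip: 0.0

```text
t: 2.45
eef_pos: [604.3, 78.0, 94.1]
tcp_rot: [3.141, -0.0, 1.374]
ft_force: [0.4, -0.4, -0.3]
opening: 0.633
```

Request:
carry_out:
  moves:
    - {"dx":0,"dy":0,"dz":0,"twist":0}
    - {"dx":0,"dy":0,"dz":0,"twist":0}
    - {"dx":0,"dy":0,"dz":0,"twist":0}
    - {"dx":0,"dy":0,"dz":0,"twist":0}
    - {"dx":0,"dy":0,"dz":0,"twist":0}

```text
t: 2.95
eef_pos: [603.9, 78.1, 93.8]
tcp_rot: [-3.141, 0.0, 1.374]
ft_force: [-2.2, 0.8, 2.4]
opening: 0.288
```

Request:
carry_out:
  moves:
    - {"dx":0,"dy":0,"dz":0,"twist":0}
    - {"dx":0,"dy":0,"dz":-0.004,"twist":0}
    - {"dx":0,"dy":0,"dz":-0.008,"twist":0}
    - {"dx":0,"dy":0,"dz":-0.012,"twist":0}
    - {"dx":0,"dy":0,"dz":-0.014,"twist":0}

```text
t: 3.45
eef_pos: [603.9, 78.1, 107.9]
tcp_rot: [-3.141, 0.0, 1.374]
ft_force: [-1.6, 1.8, -8.3]
opening: 0.291
```

Request:
carry_out:
  moves:
    - {"dx":0,"dy":0,"dz":0,"twist":0}
    - {"dx":0,"dy":0,"dz":0,"twist":0}

```text
t: 3.65
eef_pos: [603.9, 78.1, 107.6]
tcp_rot: [-3.141, 0.0, 1.374]
ft_force: [-1.4, 1.3, -8.5]
opening: 0.29
```

```bash
python3 - <<'E'
from h import *
go(69,41,108)
p,d=read_camera("wrist");i=camera_info("wrist")
print(np.degrees(0),[ (u,v,d[v,u]) for u,v in ((316,235),(280,190),(345,190),(316,245))])
E
```

```text
t 3.65 tcp jig [ 69.5   2.  107.6] yaw 78.73 F [-1.4  1.3 -8.5] op 0.29
shift m [ 0.039  -0.0003 -0.0004] twist 0.23
0.0 [(316, 235, np.float32(164.78078)), (280, 190, np.float32(199.52313)), (345, 190, np.float32(196.80624)), (316, 245, np.float32(150.68074))]
```

Request:
carry_out:
  moves:
    - {"dx":0.006,"dy":0,"dz":0,"twist":0}
    - {"dx":0.014,"dy":0,"dz":0,"twist":0}
    - {"dx":0.024,"dy":0,"dz":0,"twist":0}
    - {"dx":0.034,"dy":0,"dz":0,"twist":0}
    - {"dx":0.04,"dy":0,"dz":0,"twist":0}

```text
t: 4.2
eef_pos: [611.7, 118.7, 107.6]
tcp_rot: [-3.14, 0.0, 1.375]
ft_force: [-5.9, -1.4, -8.7]
opening: 0.29
```

Request:
carry_out:
  moves:
    - {"dx":0,"dy":0,"dz":0,"twist":0}
    - {"dx":0,"dy":0,"dz":0.003,"twist":0}
    - {"dx":0,"dy":0,"dz":0.007,"twist":0}
    - {"dx":0,"dy":0,"dz":0.01,"twist":0}

```text
t: 4.6
eef_pos: [611.6, 118.5, 97.7]
tcp_rot: [-3.141, -0.001, 1.375]
ft_force: [-5.7, 1.9, -5.9]
opening: 0.288
```

Request:
carry_out:
  moves:
    - {"dx":0,"dy":0,"dz":0.002,"twist":0}
    - {"dx":0,"dy":0,"dz":0.004,"twist":0}
    - {"dx":0,"dy":0,"dz":0.004,"twist":0}

```text
t: 4.9
eef_pos: [611.6, 118.4, 94.0]
tcp_rot: [-3.141, -0.0, 1.375]
ft_force: [-5.8, 0.4, -5.6]
opening: 0.295
```

Request:
carry_out:
  moves:
    - {"dx":0,"dy":0,"dz":0,"twist":0}
    - {"dx":0,"dy":0,"dz":0,"twist":0}
    - {"dx":0,"dy":0,"dz":0,"twist":0}
    - {"dx":0,"dy":0,"dz":0,"twist":0}
    - {"dx":0,"dy":0,"dz":0,"twist":0}
  grip: 0.06

```text
t: 5.4
eef_pos: [612.3, 117.3, 94.2]
tcp_rot: [3.141, -0.0, 1.374]
ft_force: [0.3, 0.7, -0.5]
opening: 0.615
```

Request:
carry_out:
  moves:
    - {"dx":0,"dy":0,"dz":0,"twist":0}
    - {"dx":0,"dy":0,"dz":-0.03,"twist":0}
    - {"dx":0,"dy":0,"dz":-0.07,"twist":0}
    - {"dx":-0.04,"dy":0,"dz":-0.09,"twist":0}
    - {"dx":-0.08,"dy":0,"dz":-0.09,"twist":0}

```text
t: 5.9
eef_pos: [597.4, 38.6, 187.0]
tcp_rot: [3.136, -0.001, 1.376]
ft_force: [0.5, 0.2, -0.7]
opening: 0.631
```

```bash
python3 - <<'E'
from h import *
go(-20,-78,150)
for n in("scene","side"):
    p,d=read_camera(n);i=camera_info(n);np.savez(f"{n}1.npz",p=p,d=d)
    z=np.load(f"{n}0.npz");
    for nm,dd in(("before",z["d"]),("after",d)):
        J=tojig(cloud(i,dd),O,YAW).reshape(-1,3)
        m=(J[:,2]>114)&(J[:,2]<128)&(abs(J[:,0]-70)<25)&(J[:,1]>-25)&(J[:,1]<65);q=J[m]
        print(n,nm,len(q),"knob",(cv2.minEnclosingCircle(q[:,:2].astype(np.float32)),np.percentile(q[:,2],[50,90])) if len(q) else 0)
        m=(J[:,2]>80)&(J[:,2]<88)&(abs(J[:,0])<160)&(J[:,1]<100)&(J[:,1]>-80);q=J[m]
        if len(q): print("carr",cv2.minAreaRect(q[:,:2].astype(np.float32)))
        # post
        m=(J[:,2]>40)&(J[:,2]<80)&(abs(J[:,0]+20)<8.5)&(J[:,1]>-145)&(J[:,1]<-30);q=J[m]
        for y in range(-150,-30,10):
            w=q[(q[:,1]>=y)&(q[:,1]<y+10)]
            if len(w):print(y,len(w),w[:,0].mean().round(1),w[:,2].max().round(1),end="; ")
        m=(J[:,2]>57)&(J[:,2]<63)&(J[:,0]<15)&(J[:,0]>-58)&(abs(J[:,0]+20)>14)&(J[:,1]>-320)&(J[:,1]<-100);q=J[m]
        print("block y",np.percentile(q,[2,98],axis=0).round(1).tolist())
E
```

```text
t 5.9 tcp jig [ 71. -38. 187.] yaw 78.85 F [ 0.5  0.2 -0.7] op 0.631
shift m [-0.0395 -0.0914  0.0365] twist 0.35
scene before 83 knob (((67.86060333251953, -0.7273549437522888), 14.819209098815918), array([124.39704247, 127.31091953]))
carr ((25.166168212890625, -0.21164321899414062), (161.16317749023438, 65.1239242553711), 0.5439284443855286)
-130 10 -19.9 65.2; -120 14 -17.7 65.8; -110 15 -18.1 63.8; -100 17 -18.7 62.2; -90 16 -19.5 61.3; -80 16 -19.2 60.5; -70 15 -19.3 58.9; -60 19 -18.7 60.6; -50 18 -19.8 63.6; -40 8 -19.5 58.7; block y [[-56.8, -302.5, 57.4], [13.8, -165.9, 62.9]]
scene after 80 knob (((67.98585510253906, 40.65570068359375), 14.367138862609863), array([123.95161432, 126.93752428]))
carr ((24.83596420288086, 39.48819351196289), (163.52420043945312, 64.87644958496094), 2.14524245262146)
-90 6 -19.5 62.3; -80 18 -18.9 66.3; -70 20 -19.4 63.8; -60 14 -18.7 66.7; -50 16 -18.9 63.6; -40 17 -19.8 60.2; block y [[-52.5, -304.5, 58.0], [14.0, -168.2, 62.9]]
side before 58 knob (((71.95164489746094, -1.6485997438430786), 15.508549690246582), array([122.65852689, 125.03080912]))
carr ((28.074081420898438, -2.0757064819335938), (66.5450439453125, 160.42266845703125), 89.65545654296875)
-130 21 -18.0 63.1; -120 10 -18.7 61.4; -110 10 -20.4 60.9; -100 11 -19.6 60.2; -90 9 -18.6 59.6; -80 10 -19.9 58.4; -70 11 -19.7 56.5; -60 10 -20.3 56.5; -50 9 -20.3 55.4; -40 16 -20.5 57.0; block y [[-56.0, -304.3, 58.0], [14.0, -168.8, 62.7]]
side after 53 knob (((70.75376892089844, 38.490394592285156), 14.689936637878418), array([122.90001559, 125.26641771]))
carr ((28.465415954589844, 41.77274703979492), (70.42576599121094, 157.96133422851562), 85.78553771972656)
-90 19 -17.8 62.4; -80 8 -20.8 60.9; -70 11 -19.9 61.4; -60 6 -21.2 59.9; -50 12 -20.5 59.3; -40 10 -20.1 60.4; block y [[-55.9, -304.9, 57.6], [14.1, -168.9, 62.8]]
```

Knob top is back at 124 mm, 40-41 mm along, so the pin is home in the next notch. Next the post: the hinge is now at about jig (-19.5, 6) and the angle is about 0.1.

Request:
carry_out:
  moves:
    - {"dx":-0.034,"dy":-0.0905,"dz":0,"twist":0.3}
    - {"dx":-0.034,"dy":-0.0905,"dz":0,"twist":0.3}
    - {"dx":-0.034,"dy":-0.0905,"dz":0.04,"twist":0.3}
    - {"dx":-0.034,"dy":-0.0905,"dz":0.08,"twist":0.3}
    - {"dx":-0.034,"dy":-0.0905,"dz":0.09,"twist":0.3}
  grip: 0.045

```text
t: 6.5
eef_pos: [499.5, 23.6, 91.3]
tcp_rot: [-3.137, 0.0, 1.369]
ft_force: [-1.0, 0.7, -0.8]
opening: 0.472
```

```bash
python3 - <<'E'
from h import *
go(-19.5,-72,34)
p,d=read_camera("wrist");cv2.imwrite("pics/w2.png",cv2.cvtColor(p,cv2.COLOR_RGB2BGR))
E
```

```text
t 6.5 tcp jig [-21.9 -72.2  91.3] yaw 78.42 F [-1.   0.7 -0.8] op 0.472
shift m [0.0002 0.0027 0.0572] twist -0.08
```

View pics/w2.png

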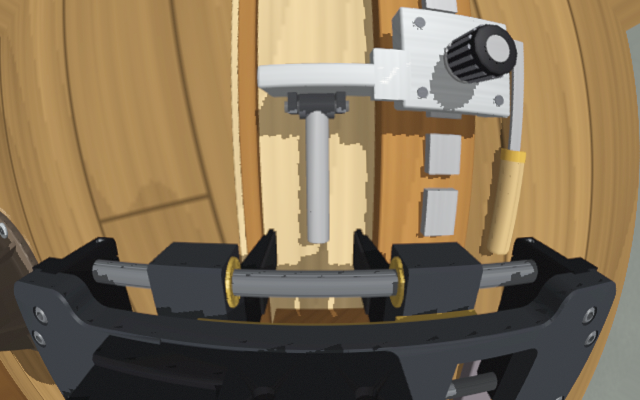

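```bash
cat >> h.py <<'E'
def fish(i,u,v,z):
    K=np.array(i["mtx"]);R=np.array(i["R"]);t=np.array(i["t"])
    a=np.array([u-K[0,2],v-K[1,2]])/K[0,0];r=np.hypot(*a)
    ray=R.T@np.array([*(a/r*np.sin(r)),np.cos(r)]);C=-R.T@t
    return tojig(C+ray*(z-C[2])/ray[2],O,YAW)
E
python3 - <<'E'
from h import *
i=camera_info("wrist")
for u,v,z in((317,238,54),(317,242,46),(307,180,50),(328,180,50),(316,115,45),(316,70,84),(316,95,84),(495,45,124)):print(u,v,fish(i,u,v,z).round(1))
E
```

```text
317 238 [-20.7 -80.   54. ]
317 242 [-20.7 -86.3  46. ]
307 180 [-27.6 -38.8  50. ]
328 180 [-13.1 -38.8  50. ]
316 115 [-21.4   6.2  45. ]
316 70 [-21.3  30.9  84. ]
316 95 [-21.4  16.3  84. ]
495 45 [ 67.5  44.5 124. ]
```

The rod's end is at (317,242) and the hinge cheeks at (316,103), so the tip is at y of about -84 and the hinge at about 8, x about -20.5. Descend and grip at 78 mm from the hinge.

Request:
carry_out:
  moves:
    - {"dx":0.002,"dy":0.0015,"dz":0.03,"twist":0}
    - {"dx":0.002,"dy":0.0015,"dz":0.05,"twist":0}
    - {"dx":0.002,"dy":0.0015,"dz":0.057,"twist":0}
    - {"dx":0.002,"dy":0.0015,"dz":0.057,"twist":0}

```text
t: 6.95
eef_pos: [503.2, 25.0, 37.1]
tcp_rot: [-3.141, -0.0, 1.369]
ft_force: [-0.3, 0.9, 0.3]
opening: 0.472
```

Request:
carry_out:
  moves:
    - {"dx":0,"dy":0,"dz":0,"twist":0}
    - {"dx":0,"dy":0,"dz":0,"twist":0}
    - {"dx":0,"dy":0,"dz":0,"twist":0}
    - {"dx":0,"dy":0,"dz":0,"twist":0}
    - {"dx":0,"dy":0,"dz":0,"twist":0}
  grip: 0.0

```text
t: 7.45
eef_pos: [502.2, 24.9, 37.0]
tcp_rot: [-3.14, 0.0, 1.369]
ft_force: [-3.9, 0.1, 1.8]
opening: 0.158
```

Request:
carry_out:
  moves:
    - {"dx":0,"dy":0,"dz":0,"twist":0}
    - {"dx":0,"dy":0,"dz":0,"twist":0}

```text
t: 7.65
eef_pos: [502.2, 24.9, 36.8]
tcp_rot: [-3.14, 0.0, 1.369]
ft_force: [-5.0, 0.1, 0.9]
opening: 0.16
```

Request:
carry_out:
  moves:
    - {"dx":0.0018,"dy":0,"dz":-0.0093,"twist":0}
    - {"dx":0.0056,"dy":0,"dz":-0.0205,"twist":0}
    - {"dx":0.011,"dy":0,"dz":-0.031,"twist":0}
    - {"dx":0.018,"dy":0,"dz":-0.0405,"twist":0}
    - {"dx":0.026,"dy":0,"dz":-0.049,"twist":0}

```text
t: 8.15
eef_pos: [507.1, 50.8, 86.8]
tcp_rot: [-3.14, 0.0, 1.369]
ft_force: [-4.3, 0.4, -8.0]
opening: 0.165
```

```bash
python3 - <<'E'
from h import *
go(-19.6,8,105)
p,d=read_camera("side");i=camera_info("side")
J=tojig(cloud(i,d),O,YAW).reshape(-1,3)
u,v=w2px(i,[503,60,80]);print(u,v)
cv2.imwrite("pics/s2.png",cv2.cvtColor(cv2.resize(p[int(v)-75:int(v)+75,int(u)-100:int(u)+100],None,fx=4,fy=4),cv2.COLOR_RGB2BGR))
E
```

```text
t 8.15 tcp jig [-19.9 -44.   86.8] yaw 78.44 F [-4.3  0.4 -8. ] op 0.165
shift m [ 0.052   0.0002 -0.0182] twist -0.06
306.568150424168 182.9975564686094
```

View pics/s2.png

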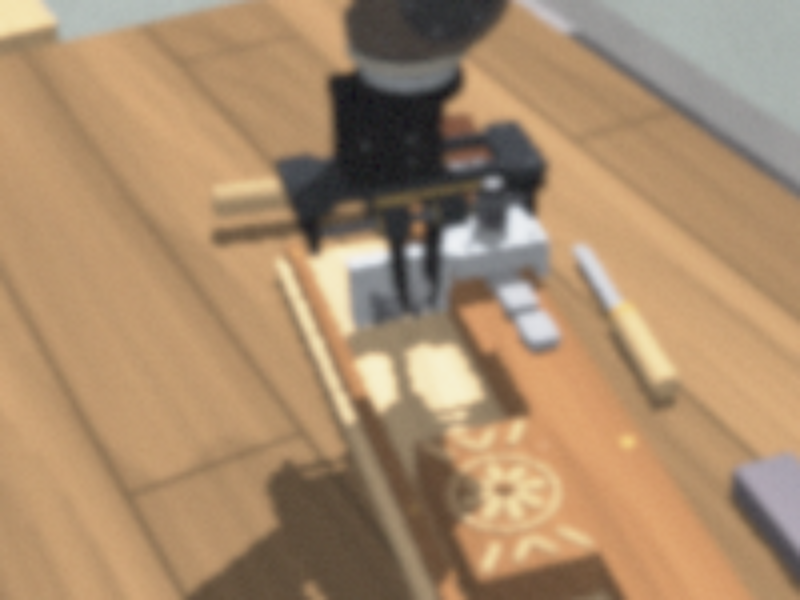

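Request:
carry_out:
  moves:
    - {"dx":0.0095,"dy":0,"dz":-0.007,"twist":0}
    - {"dx":0.02,"dy":0,"dz":-0.0125,"twist":0}
    - {"dx":0.031,"dy":0,"dz":-0.0165,"twist":0}
    - {"dx":0.0425,"dy":0,"dz":-0.019,"twist":0}
    - {"dx":0.052,"dy":0,"dz":-0.0195,"twist":0}

```text
t: 8.7
eef_pos: [517.2, 101.5, 107.5]
tcp_rot: [-3.14, 0.001, 1.369]
ft_force: [-12.8, -6.4, 17.0]
opening: 0.135
```

```bash
python3 - <<'E'
from h import *
go(-19.6,8,105)
E
```

```text
t 8.7 tcp jig [-20.2   7.7 107.5] yaw 78.45 F [-12.8  -6.4  17. ] op 0.135
shift m [0.0003 0.0006 0.0025] twist -0.05
```

The opening fell to 12.8 mm, so the pads may be slipping off the rod. I'll release, back off towards the block and look.

Request:
carry_out:
  moves:
    - {"dx":0,"dy":0,"dz":0,"twist":0}
    - {"dx":0,"dy":0,"dz":0,"twist":0}
    - {"dx":0,"dy":0,"dz":0,"twist":0}
    - {"dx":0,"dy":0,"dz":0,"twist":0}
  grip: 0.05

```text
t: 9.1
eef_pos: [519.0, 101.2, 105.8]
tcp_rot: [3.14, -0.0, 1.369]
ft_force: [-0.2, 0.2, 0.1]
opening: 0.422
```

Request:
carry_out:
  moves:
    - {"dx":0,"dy":0,"dz":-0.03,"twist":0}
    - {"dx":-0.01,"dy":0,"dz":-0.06,"twist":0}
    - {"dx":-0.05,"dy":0,"dz":-0.07,"twist":0}
    - {"dx":-0.09,"dy":0,"dz":-0.07,"twist":0}
    - {"dx":-0.1,"dy":0,"dz":-0.07,"twist":0}

```text
t: 9.6
eef_pos: [498.1, 0.7, 176.0]
tcp_rot: [3.14, 0.0, 1.367]
ft_force: [-0.3, 0.3, -0.6]
opening: 0.53
```

```bash
python3 - <<'E'
from h import *
go(-20,-70,110)
p,d=read_camera("wrist");cv2.imwrite("pics/w3.png",cv2.cvtColor(p,cv2.COLOR_RGB2BGR))
for n in ("scene","side"):
    q,dd=read_camera(n);J=tojig(cloud(camera_info(n),dd),O,YAW).reshape(-1,3)
    m=(J[:,2]>50)&(abs(J[:,0]+20)<11)&(J[:,1]>-75)&(J[:,1]<35)&(J[:,2]<150);w=J[m]
    for z in range(50,150,10):
        k=w[(w[:,2]>=z)&(w[:,2]<z+10)]
        if len(k):print(n,z,len(k),k.mean(0).round(1),k[:,1].min().round(1),k[:,1].max().round(1))
    m=(J[:,2]>114)&(J[:,2]<130)&(abs(J[:,0]-70)<25)&(J[:,1]>15)&(J[:,1]<65);k=J[m];print("knob",len(k),k.mean(0) if len(k) else 0)
E
```

```text
t 9.6 tcp jig [-18.8 -94.9 176. ] yaw 78.3 F [-0.3  0.3 -0.6] op 0.53
shift m [ 0.0249 -0.0014  0.066 ] twist -0.2
scene 50 11 [-19.8  25.2  55.8] 3.8 33.0
scene 60 16 [-18.5  18.8  65.7] 1.0 32.8
scene 70 23 [-19.5  18.1  75.4] 1.1 33.5
scene 80 47 [-19.1  21.5  85.4] -1.1 33.4
scene 90 12 [-18.2   2.3  95.2] -6.0 7.7
scene 100 15 [-19.5   0.6 104.7] -6.5 5.0
scene 110 11 [-18.7  -1.  114.4] -7.4 4.5
scene 120 14 [-17.7  -4.2 124. ] -11.7 0.3
scene 130 26 [-20.5  -9.2 135.2] -18.2 -1.8
scene 140 8 [-21.5 -10.2 140.9] -13.2 -5.9
knob 100 [ 69.38461626  41.35818772 123.79952304]
side 50 23 [-22.    7.5  54.3] -2.2 21.7
side 60 18 [-23.    7.8  65.4] -3.6 22.8
side 70 19 [-22.6   6.6  75. ] -6.9 21.9
side 80 24 [-21.8  10.1  83.9] -8.3 32.6
side 90 13 [-18.3  -8.1  94.4] -11.6 -3.0
side 100 11 [-19.7  -9.9 104.7] -15.1 -5.4
side 110 10 [-19.2 -12.4 114.1] -14.8 -9.0
side 120 4 [-15.6 -16.  124.5] -17.4 -14.2
side 130 9 [-15.  -14.6 135. ] -18.3 -8.3
knob 36 [ 74.1232373   32.65716545 121.50579934]
```

View pics/w3.png

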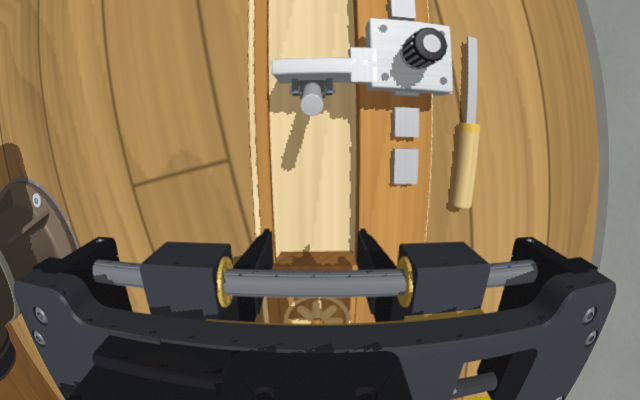

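The post leans about 0.2 rad towards the block, with its tip at (312,98). I'll press it home with shut fingers from the block's side.

Request:
carry_out:
  moves:
    - {"dx":0.02,"dy":-0.001,"dz":0.0,"twist":0}
    - {"dx":0.03,"dy":-0.001,"dz":0.03,"twist":0}
    - {"dx":0.035,"dy":-0.001,"dz":0.066,"twist":0}
    - {"dx":0.035,"dy":-0.001,"dz":0.066,"twist":0}
    - {"dx":0.035,"dy":-0.001,"dz":0.066,"twist":0}
  grip: 0.0

```text
t: 10.25
eef_pos: [504.6, 38.6, 109.5]
tcp_rot: [-3.14, 0.0, 1.37]
ft_force: [-0.7, 0.0, 0.3]
opening: 0.162
```

Request:
carry_out:
  moves:
    - {"dx":0.01,"dy":0,"dz":0,"twist":0}
    - {"dx":0.02,"dy":0,"dz":0,"twist":0}
    - {"dx":0.03,"dy":0,"dz":0,"twist":0}
    - {"dx":0.037,"dy":0,"dz":0,"twist":0}
    - {"dx":0.041,"dy":0,"dz":0,"twist":0}

```text
t: 10.75
eef_pos: [512.9, 78.8, 109.7]
tcp_rot: [3.141, -0.0, 1.37]
ft_force: [-0.1, -1.6, 0.9]
opening: 0.003
```

```bash
python3 - <<'E'
from h import *
go(-20,-11,110)
E
```

```text
t 10.75 tcp jig [-19.8 -15.5 109.7] yaw 78.47 F [-0.1 -1.6  0.9] op 0.003
shift m [ 0.0045 -0.0002 -0.0003] twist -0.03
```

Request:
carry_out:
  moves:
    - {"dx":0.002,"dy":0,"dz":0,"twist":0}
    - {"dx":0.004,"dy":0,"dz":0,"twist":0}
    - {"dx":0.004,"dy":0,"dz":0,"twist":0}

```text
t: 11.05
eef_pos: [513.5, 81.9, 109.3]
tcp_rot: [-3.142, -0.0, 1.369]
ft_force: [1.5, 0.2, 0.6]
opening: 0.005
```

Request:
carry_out:
  moves:
    - {"dx":0.002,"dy":0,"dz":0,"twist":0}
    - {"dx":0.002,"dy":0,"dz":0,"twist":0}

```text
t: 11.25
eef_pos: [513.9, 83.8, 109.3]
tcp_rot: [-3.141, -0.0, 1.369]
ft_force: [-1.1, -0.4, 1.4]
opening: 0.007
```

Request:
carry_out:
  moves:
    - {"dx":0.002,"dy":0,"dz":0,"twist":0}
    - {"dx":0.002,"dy":0,"dz":0,"twist":0}

```text
t: 11.45
eef_pos: [514.3, 85.9, 109.4]
tcp_rot: [3.142, -0.0, 1.369]
ft_force: [-0.5, -0.6, -0.2]
opening: 0.007
```

Request:
carry_out:
  moves:
    - {"dx":0.002,"dy":0,"dz":0,"twist":0}
    - {"dx":0.002,"dy":0,"dz":0,"twist":0}

```text
t: 11.65
eef_pos: [514.6, 87.2, 109.4]
tcp_rot: [-3.141, 0.001, 1.369]
ft_force: [-1.1, -6.4, 1.4]
opening: 0.004
```

Request:
carry_out:
  moves:
    - {"dx":0.002,"dy":0,"dz":0,"twist":0}
    - {"dx":0.002,"dy":0,"dz":0,"twist":0}

```text
t: 11.85
eef_pos: [514.7, 88.0, 109.4]
tcp_rot: [-3.141, 0.003, 1.37]
ft_force: [-2.7, -17.9, 3.4]
opening: 0.004
```

```bash
python3 - <<'E'
from h import *
go(-20,-11,110)
p,d=read_camera("wrist");cv2.imwrite("pics/w4.png",cv2.cvtColor(p[20:270,180:500],cv2.COLOR_RGB2BGR))
E
```

```text
t 11.85 tcp jig [-20.   -6.  109.4] yaw 78.49 F [ -2.7 -17.9   3.4] op 0.004
shift m [-0.005  -0.     -0.0006] twist -0.01
```

View pics/w4.png

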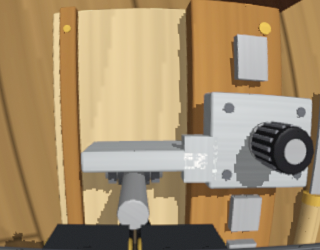

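The press ended against a hard stop (18 N), so the post is upright. I'll retreat over the block to behind its back end.

Request:
carry_out:
  moves:
    - {"dx":-0.04,"dy":0,"dz":-0.01,"twist":0}
    - {"dx":-0.09,"dy":0,"dz":-0.02,"twist":0}
    - {"dx":-0.14,"dy":0,"dz":-0.02,"twist":0}
    - {"dx":-0.19,"dy":0,"dz":-0.02,"twist":0}
    - {"dx":-0.24,"dy":0,"dz":-0.02,"twist":0}

```text
t: 12.4
eef_pos: [466.7, -146.2, 129.5]
tcp_rot: [3.141, -0.0, 1.369]
ft_force: [0.1, 1.0, 0.5]
opening: 0.008
```

Request:
carry_out:
  moves:
    - {"dx":-0.04,"dy":0,"dz":0,"twist":0}
    - {"dx":-0.08,"dy":0,"dz":0,"twist":0}
    - {"dx":-0.09,"dy":0,"dz":0,"twist":0}
    - {"dx":-0.09,"dy":0,"dz":0,"twist":0}

```text
t: 12.8
eef_pos: [448.9, -233.6, 129.2]
tcp_rot: [3.142, -0.0, 1.366]
ft_force: [-0.5, -0.1, -0.3]
opening: 0.009
```

```bash
python3 - <<'E'
from h import *
go(-20,-335,34)
p,d=read_camera("wrist");cv2.imwrite("pics/w5.png",cv2.cvtColor(p,cv2.COLOR_RGB2BGR))
for n in ("scene","side"):
    q,dd=read_camera(n);J=tojig(cloud(camera_info(n),dd),O,YAW).reshape(-1,3)
    m=(J[:,2]>90)&(abs(J[:,0]+20)<11)&(J[:,1]>-75)&(J[:,1]<35)&(J[:,2]<150);w=J[m]
    for z in range(90,150,10):
        k=w[(w[:,2]>=z)&(w[:,2]<z+10)]
        if len(k):print(n,z,len(k),k.mean(0).round(1))
E
```

```text
t 12.8 tcp jig [ -20.3 -334.3  129.2] yaw 78.28 F [-0.5 -0.1 -0.3] op 0.009
shift m [-0.0007  0.0003  0.0952] twist -0.22
scene 90 12 [-18.3  15.   95.1]
scene 100 11 [-17.4  13.  104.9]
scene 110 7 [-17.3  14.3 115.3]
scene 120 11 [-18.2  14.3 124.1]
scene 130 18 [-18.9  13.5 136.4]
scene 140 16 [-22.1   9.4 142.3]
side 90 14 [-19.4   5.4  95.8]
side 100 13 [-21.4   5.8 105.3]
side 110 13 [-20.1   5.  114.8]
side 120 15 [-20.3   5.2 124.9]
side 130 16 [-18.9   7.4 135.6]
side 140 9 [-19.7   7.6 140.6]
```

View pics/w5.png

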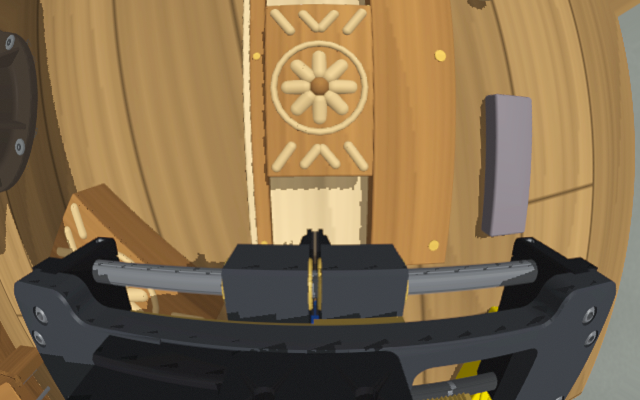

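The post now stands vertical: its y is constant over z in both cameras. The fingers are over the free bed behind the block (block end at row 177). I'll go down and push; contact with the post should come at TCP y of about -146.

Request:
carry_out:
  moves:
    - {"dx":0,"dy":0,"dz":0.04,"twist":-0.1}
    - {"dx":0,"dy":0,"dz":0.08,"twist":-0.1}
    - {"dx":0,"dy":0,"dz":0.093,"twist":-0.1}
    - {"dx":0,"dy":0,"dz":0.093,"twist":-0.1}

```text
t: 13.35
eef_pos: [448.7, -230.8, 34.7]
tcp_rot: [-3.138, -0.002, 1.372]
ft_force: [0.1, 0.1, 0.8]
opening: 0.004
```

Request:
carry_out:
  moves:
    - {"dx":0.008,"dy":0,"dz":0,"twist":0}
    - {"dx":0.016,"dy":0,"dz":0,"twist":0}
    - {"dx":0.024,"dy":0,"dz":0,"twist":0}
    - {"dx":0.034,"dy":0,"dz":0,"twist":0}
    - {"dx":0.044,"dy":0,"dz":0,"twist":0}

```text
t: 13.85
eef_pos: [458.5, -189.1, 37.1]
tcp_rot: [3.14, 0.001, 1.371]
ft_force: [-0.5, -4.6, 5.1]
opening: 0.007
```

Request:
carry_out:
  moves:
    - {"dx":0.012,"dy":0,"dz":0,"twist":0}
    - {"dx":0.024,"dy":0,"dz":0,"twist":0}
    - {"dx":0.036,"dy":0,"dz":0,"twist":0}
    - {"dx":0.048,"dy":0,"dz":0,"twist":0}
    - {"dx":0.06,"dy":0,"dz":0,"twist":0}

```text
t: 14.35
eef_pos: [470.0, -129.7, 36.4]
tcp_rot: [3.142, -0.0, 1.371]
ft_force: [-1.3, -5.2, 4.9]
opening: 0.003
```

```bash
python3 - <<'E'
from h import *
go(-20,-146,36)
E
```

```text
t 14.35 tcp jig [ -20.3 -228.3   36.4] yaw 78.54 F [-1.3 -5.2  4.9] op 0.003
shift m [0.0823 0.0004 0.0004] twist 0.04
```

Request:
carry_out:
  moves:
    - {"dx":0.014,"dy":0,"dz":0,"twist":0}
    - {"dx":0.028,"dy":0,"dz":0,"twist":0}
    - {"dx":0.042,"dy":0,"dz":0,"twist":0}
    - {"dx":0.056,"dy":0,"dz":0,"twist":0}
    - {"dx":0.068,"dy":0,"dz":0,"twist":0}

```text
t: 14.85
eef_pos: [483.2, -62.9, 36.3]
tcp_rot: [-3.141, -0.0, 1.371]
ft_force: [-1.2, -6.0, 4.6]
opening: 0.006
```

Request:
carry_out:
  moves:
    - {"dx":0.002,"dy":0,"dz":0,"twist":0}
    - {"dx":0.004,"dy":0,"dz":0,"twist":0}
    - {"dx":0.006,"dy":0,"dz":0,"twist":0}
    - {"dx":0.008,"dy":0,"dz":0,"twist":0}
    - {"dx":0.009,"dy":0,"dz":0,"twist":0}

```text
t: 15.35
eef_pos: [485.0, -55.3, 36.3]
tcp_rot: [-3.141, -0.0, 1.37]
ft_force: [-1.1, -3.1, 2.6]
opening: 0.006
```

Request:
carry_out:
  moves:
    - {"dx":0.001,"dy":0,"dz":0,"twist":0}
    - {"dx":0.002,"dy":0,"dz":0,"twist":0}

```text
t: 15.55
eef_pos: [485.4, -53.3, 36.3]
tcp_rot: [-3.141, -0.0, 1.37]
ft_force: [0.0, -2.1, 2.0]
opening: 0.006
```

Request:
carry_out:
  moves:
    - {"dx":0.001,"dy":0,"dz":0,"twist":0}
    - {"dx":0.002,"dy":0,"dz":0,"twist":0}

```text
t: 15.75
eef_pos: [485.8, -51.2, 36.3]
tcp_rot: [-3.141, -0.0, 1.37]
ft_force: [-0.4, -2.7, 1.1]
opening: 0.002
```

Request:
carry_out:
  moves:
    - {"dx":0.001,"dy":0,"dz":0,"twist":0}
    - {"dx":0.002,"dy":0,"dz":0,"twist":0}

```text
t: 15.95
eef_pos: [486.2, -49.8, 36.3]
tcp_rot: [-3.142, 0.001, 1.371]
ft_force: [-3.0, -15.0, 0.2]
opening: 0.004
```

Request:
carry_out:
  moves:
    - {"dx":0.001,"dy":0,"dz":0,"twist":0}
    - {"dx":0.001,"dy":0,"dz":0,"twist":0}

```text
t: 16.15
eef_pos: [486.4, -49.5, 36.3]
tcp_rot: [-3.142, 0.001, 1.371]
ft_force: [-3.7, -16.0, 0.3]
opening: 0.007
```

Request:
carry_out:
  moves:
    - {"dx":0.001,"dy":0,"dz":0,"twist":0}
    - {"dx":0.001,"dy":0,"dz":0,"twist":0}

```text
t: 16.35
eef_pos: [486.6, -49.1, 36.3]
tcp_rot: [3.141, 0.002, 1.371]
ft_force: [-5.0, -24.5, -0.5]
opening: 0.006
```

Contact comes at y of about -147, as predicted. I'll back off, lift clear and check.

Request:
carry_out:
  moves:
    - {"dx":-0.01,"dy":0,"dz":0,"twist":0}
    - {"dx":-0.03,"dy":0,"dz":0,"twist":0}
    - {"dx":-0.04,"dy":0,"dz":-0.04,"twist":0}
    - {"dx":-0.04,"dy":0,"dz":-0.09,"twist":0}
    - {"dx":-0.04,"dy":0,"dz":-0.13,"twist":0}

```text
t: 16.85
eef_pos: [478.6, -86.8, 168.4]
tcp_rot: [3.141, -0.001, 1.37]
ft_force: [0.3, 0.2, 0.3]
opening: 0.003
```

Request:
carry_out:
  moves:
    - {"dx":-0.04,"dy":0,"dz":-0.03,"twist":0}
    - {"dx":-0.08,"dy":0,"dz":-0.05,"twist":0}
    - {"dx":-0.08,"dy":0,"dz":-0.05,"twist":0}
    - {"dx":-0.08,"dy":0,"dz":-0.05,"twist":0}

```text
t: 17.25
eef_pos: [462.5, -165.3, 216.4]
tcp_rot: [3.141, -0.0, 1.369]
ft_force: [0.7, 0.3, -0.1]
opening: 0.004
```

```bash
python3 - <<'E'
from h import *
go(-20,-146,36)
for n in ("scene","side"):
    q,dd=read_camera(n);i=camera_info(n);J=tojig(cloud(i,dd),O,YAW).reshape(-1,3)
    if n=="scene":cv2.imwrite("pics/end.png",cv2.cvtColor(cv2.resize(q[135:300,235:415],None,fx=3.6,fy=3.6),cv2.COLOR_RGB2BGR))
    for z in range(90,150,20):
        k=J[(J[:,2]>=z)&(J[:,2]<z+20)&(abs(J[:,0]+20)<11)&(abs(J[:,1])<35)]
        if len(k):print(n,z,k.mean(0).round(1))
    m=(J[:,2]>118)&(J[:,2]<130)&(abs(J[:,0]-70)<22)&(J[:,1]>18)&(J[:,1]<65);k=J[m];print("knob",k.mean(0).round(1) if len(k) else 0)
    m=(J[:,2]>57)&(J[:,2]<63)&(J[:,0]<15)&(J[:,0]>-58)&(abs(J[:,0]+20)>22)&(J[:,1]>-200)&(J[:,1]<12);k=J[m];print("block",np.percentile(k,[2,98],axis=0).round(1).tolist())
E
```

```text
t 17.25 tcp jig [ -20.5 -264.6  216.4] yaw 78.42 F [ 0.7  0.3 -0.1] op 0.004
shift m [0.1186 0.0003 0.1804] twist -0.08
scene 90 [-18.7  14.4  99.5]
scene 110 [-17.3  14.9 122. ]
scene 130 [-20.1  11.7 139.1]
knob [ 68.8  42.6 124.6]
block [[-57.0, -134.7, 58.0], [14.5, -0.2, 63.0]]
knob 0
block [[-56.8, -135.7, 57.5], [14.2, -1.2, 62.9]]
```

View pics/end.png

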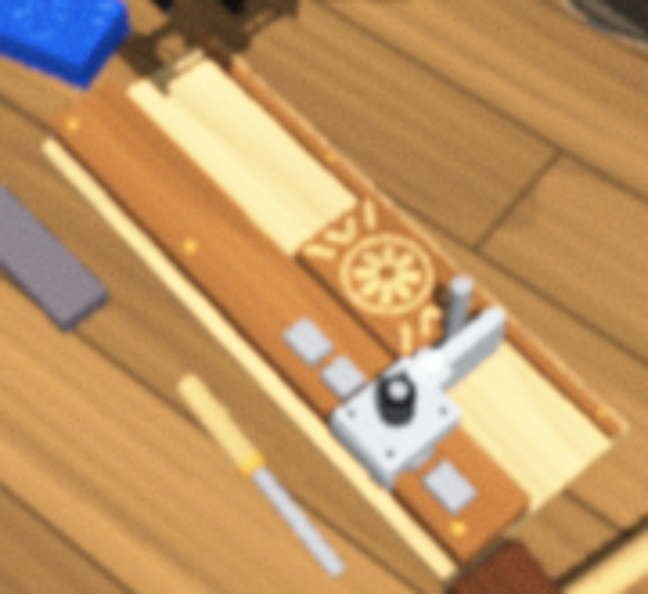

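The final picture shows the block against the upright post at (455,310), the knob at (398,395) one notch farther with its top at 124.6 mm, and the bystanders in place. Handing in.

```bash
python3 -c "
from cell import *
print(job_done(),state()['t'])"
```

```text
the job is handed in; nothing more can be done
the job is handed in; nothing more can be done
```

The job is handed in after about 17 s of robot time; no verdict is reported, so what follows rests on my own checks.

**What I did:**
- I lifted the knob about 14 mm; the wrist force of 8.5 N matched the spring. I then slid the carriage 40 mm, let the pin drop and released the knob.
- I swung the post up by its free end. My grip slipped and left it about 0.2 rad short, so I pressed it home with shut fingers against a hard stop (18 N).
- I pushed the block along the bed until the force rose to 15–24 N, within about 1 mm of the predicted contact position, then backed the arm clear.

**Last checks:**
- **Knob and carriage:** the scene camera shows the knob top at 124.6 mm, which is pin home. It had moved 41–43 mm along, against the 40 mm wanted; the excess is about the camera error plus the pin's 1 mm play. The side camera gave no knob reading at the end.
- **Post:** it was vertical in both cameras after the press, and still vertical in the scene camera at the end. The two cameras disagree by about 8 mm on its position along the bed, which I put down to each seeing a different side of the rod.
- **Block:** its near edge lies at y of about 0 mm, level with where the post's face was felt, and its top is at the right height.
- **Whetstone, gouge and mallet:** they look unmoved in the final picture (only the edge of the mallet is in view); I did not measure them.

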